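# Slide the battery unit into its parking bay

## Task

Push the tall white backup battery unit along the desk into the corner of its yellow parking bay, until, seen from the robot, it stands squared up with its far side flat against the long rail and its right side flat against the short rail. It is heavy and tall, so push it low, on its black base, so that it slides upright and does not rock or tip; do not lift it or touch its carrying handle. Leave the specimen jar and the mouse where they are.

Things in the scene. Friction and masses are not known exactly. Their poses are not given: they have to be found in the camera images.
- unit: Loose battery unit, about 1.3 kg; slides at a push of 5 to 12 N, more when rubbing on a rail; may tip if pushed over 70 mm up. Black base 130 mm (its x) by 148 mm (y), 45 mm high; on it a white tower x = -30 to 60 mm, y = -62 to 62 mm, to 200 mm height (so the base juts out 35 mm at -x, 12 mm at each side). Origin: centre of the underside; z up; -x (face with green screen) looks to the robot within 0.6 rad
- handle: The black bar carrying handle fixed on top of the unit, along the unit's y, 90 mm long, 12 mm thick, its top at 236 mm above the desk. Origin: centre of the tower's top, 15 mm ahead (+x) of and 200 mm above the unit's origin. Not to be touched.
- bay: Fixed parking bay: two yellow rails, 30 mm high, 14 mm thick, meeting in a corner. Origin: on the desk where the underside centre of the parked unit belongs (axes then coincide). z up, x away from the robot (within 0.27 rad). Long rail: y = -85 to +215 mm, inner face at x = 65 mm. Short rail: x = -85 to 65 mm, inner face at y = -74 mm. Blue tape marks the open sides, -x and +y
- jar_center (a point): Bystander: a specimen jar with a blue cap, 48 mm across, 75 mm high, standing right of the short rail. The point is its centre, half-way up.
- mouse_center (a point): Bystander: a black computer mouse, 105 by 60 mm, 34 mm high, lying on the robot's side of the bay, to the right. The point is its centre, 17 mm up.
There are look-alikes about, which are no part of the job. There is more than one size of the unit; the job needs the smallest.

How it is judged:
By the outcome, as a careful person would: the job done as asked, in the order asked, and still so for the second after the job is handed in, with the robot touching nothing.
It also fails if it takes over 64 s, if anything falls off the work surface, if the arm or the gripper's body presses on something with over 40 N, if the wrist force passes 120 N, or if a joint passes its speed limit or range.

## Robot

A 7-joint arm with a two-finger parallel gripper is mounted at the origin on the work surface. World frame = base frame: x ahead of the robot, y to its left, z up, the work surface at z = 0. Lengths are in m, angles in rad, forces in N, time in s.
With the tool pointing down it reaches from about 0.4 to 0.85 m from the base axis. Payload 4.5 kg.
Tool frame: the origin (TCP) lies midway between the tips of the shut fingers; the grasp point (between the pads) lies 19 mm behind it; z points along the fingers, y is the direction in which the jaws open and shut (so a half turn about z gives the same grasp; the last joint's range is limited). The gripper opens to 88 mm and grips with 3 to 60 N. Pads are 18 mm wide; open, the fingers measure 123 mm over their backs; the gripper's body (75 mm by 187 mm) begins 45 mm behind the grasp point.
Start: joints at [1.149, 0.689, -0.195, 1.565, 0.157, 0.902, -0.215], TCP at [0.275, -0.561, 0.239] pointing down, gripper open.
Joint ranges: [-3.01, 3.01], [-0.46, 2.08], [-1.47, 1.51], [0.13, 2.56], [-1, 4.14], [0.04, 2.09], [-2.66, 2.66]. Speed limits (rad/s): [2.57, 2.57, 3.14, 3.14, 3.14, 3.14, 3.14].

## Interface

Orientations are given as a unit quaternion [x, y, z, w].
In Python, from plant import r gives the robot as it stands. The module is installed in compiled form; this text tells all that it offers.
- The arm moves only by the shell command python3 -m jog 'ROWS' [FORCE]. ROWS is JSON, a list of rows, each an object with "translation": the shift along the tool's x, y, z in units of 40 mm (1.0 is 40 mm), a list of three; "twist": the turn about the tool's z in units of 6 degrees (1.0 is 6 degrees); "claw": the opening in per cent of the stroke, from 0 (shut) to 100 (fully open). A call has 1 to 20 rows; each row shifts and turns the commanded pose from where the row before left it, along the tool's axes as they then stand; what a row does not reach is not made up. A row lasts 1/12 s, in which the tool goes at most 41.7 mm and 7.16 degrees, less where a joint would pass 70% of its speed; a pose out of reach is approached as far as the arm can. A call is refused whole if a number of a shift passes 1 or a number of a turn 1, either way. A call with a gripper value outside its range is refused whole. The fingers move at their own pace and stop on an object; FORCE is the grip in N (left out, the last holds). Time passes only in rows, so rows that do not move let the fingers close. It gives the time, the measured TCP pose, the force and the opening at its end, in the units of the state.
- r.get_state(): the state, without advancing time (a new reading comes with each control period).
- r.snapshot(name): name is "scene" or "top" or "wrist"; returns a dict with "img" (420x560x3 uint8, red, green, blue), "fx", "fy", "cx", "cy" (pixels), "origin" and "rotation" of the camera in the world; the wrist camera has in their place "T_tool_cam" (4x4, takes a point from camera to tool coordinates, whose origin is the TCP and whose axes are the flange's). Camera axes: x right, y up, looking along -z (the intrinsics and any distortion apply to the point x, -y, -z); pixel columns grow to the right and rows downward; lengths in m; the calibration is good to about 2 mm. A picture is of the moment at which its call begins: read the wrist's pose just before it. There is no depth.
- r.finish_job(): hands the job in, once; it reports no verdict.
Trained networks look in the newest picture that a camera, given by its name, has taken for a name from the list of things; names that differ only in an ending like _2 or _b are one class to them, and where a whole thing is asked for, a point or a joint stands for the part that bears it (a point fixed in the world has none). Each returns a list of dicts, best first, with "confidence" (0 to 1); they miss things now and then, are a little off and sometimes report something else, mostly with a low value. They report only what shows in the picture. A call takes as long as a camera call. They do not tell look-alikes from the thing itself.
- r.spot_in(label, camera): "rect" ([left, top, right, bottom] in pixels, round what is visible of it).
- r.spot_point(label, camera): "location" ([row, column] in pixels: a listed point, or the origin of a listed thing).
The state is a dict: "clock": time; "q": joint angles; "qd": joint speeds; "joint_torque": joint torques, N m; "tool_pos": TCP position; "eef_rot": TCP orientation; "contact_force": force on the tool from outside, world axes, zero at the start; "moment": the same for the moment, N m; "opening": opening from 0.0 (shut) to 1.0 (fully open).
Only numpy, scipy, OpenCV 4.12 (cv2) and the standard library are available. Lean on these libraries where they do the work, as an engineer would, in place of code of your own. Each camera call takes 0.05 s, during which the arm holds its last target. There are 200 camera calls.

## Working session

There is one attempt and no reset: what is moved stays moved. The work goes in short steps, Python scripts to look and compute and a shell command to move; the robot and the scene stay as the last step left them, time stands still between calls to the robot, and variables do not carry over. Pictures are saved under pics/ and viewed, about 8 in all and at most 12, crops included, and the job is handed in when it is done.

```bash
mkdir -p pics
cat > h.py <<'E'
import numpy as np, cv2
from plant import r
def snap(n,f):
    s=r.snapshot(n); cv2.imwrite(f'pics/{f}.png',s['img'][:,:,::-1]); return s
def ray(s,row,col):
    d=np.array([(col-s['cx'])/s['fx'],-(row-s['cy'])/s['fy'],-1.0]); return np.array(s['origin']),np.array(s['rotation'])@d
def at(s,row,col,z=0):
    o,d=ray(s,row,col); return o+d*(z-o[2])/d[2]
def proj(s,p):
    c=np.array(s['rotation']).T@(np.array(p)-s['origin']); return (s['cy']-s['fy']*c[1]/-c[2], s['cx']+s['fx']*c[0]/-c[2])
E
python3 - <<'E'
from h import *
for c in('scene','top'):
    s=snap(c,c+'1'); print(c,[k for k in s],s['fx'],s['origin'],np.round(s['rotation'],3).tolist())
    for l in('unit','handle','bay','jar_center','mouse_center'):
        print(l,[(np.round(x['location']).tolist(),round(x['confidence'],2)) for x in r.spot_point(l,c)],[(np.round(x['rect']).tolist(),round(x['confidence'],2)) for x in r.spot_in(l,c)])
print(r.get_state())
a=cv2.imread('pics/scene1.png');b=cv2.imread('pics/top1.png')
E
```

```text
scene ['img', 'fx', 'fy', 'cx', 'cy', 'origin', 'rotation'] 532.8616013298422 [ 1.11617468 -0.65687918  1.08915965] [0.312, 0.136, 0.363, 0.867]
unit [([223.0, 360.0], 0.95), ([156.0, 282.0], 0.77), ([230.0, 164.0], 0.55)] [([323.0, 152.0, 401.0, 252.0], 0.95), ([247.0, 75.0, 324.0, 187.0], 0.72)]
handle [([154.0, 146.0], 0.94), ([90.0, 285.0], 0.82)] [([260.0, 72.0, 313.0, 98.0], 0.83), ([113.0, 132.0, 172.0, 167.0], 0.7), ([358.0, 152.0, 388.0, 187.0], 0.53), ([286.0, 225.0, 422.0, 302.0], 0.5)]
bay [] [([285.0, 229.0, 421.0, 301.0], 0.83)]
jar_center [([295.0, 284.0], 0.67)] []
mouse_center [([261.0, 243.0], 0.87)] [([227.0, 245.0, 264.0, 279.0], 0.77)]
top ['img', 'fx', 'fy', 'cx', 'cy', 'origin', 'rotation'] 546.3710272413495 [ 0.39147484 -0.10119203  1.37909609] [-0.033, 0.045, 0.714, -0.698]
unit [([186.0, 204.0], 0.85), ([316.0, 347.0], 0.68)] [([162.0, 140.0, 234.0, 214.0], 0.93), ([306.0, 275.0, 408.0, 371.0], 0.87), ([132.0, 261.0, 242.0, 359.0], 0.75)]
handle [([162.0, 189.0], 0.73), ([334.0, 367.0], 0.72)] [([335.0, 325.0, 400.0, 348.0], 0.84), ([147.0, 282.0, 206.0, 325
[... 271 characters left out ...]
246.0], 0.75)]
{'clock': 1.1, 'q': array([ 1.14878023,  0.68905328, -0.19461679,  1.56530007,  0.15729885,
        0.90247058, -0.21509947]), 'qd': array([-0.00072097, -0.00105195,  0.00026755, -0.00149738, -0.00076766,
       -0.00094517, -0.00056428]), 'joint_torque': array([-1.14245318e-03, -5.27496529e+01, -1.26760181e+00, -1.53743631e+01,
       -5.18449000e-02, -7.13125937e-04,  4.98827501e-05]), 'tool_pos': array([ 0.27517146, -0.56120567,  0.23877231]), 'eef_rot': array([9.74137209e-01, 2.25957281e-01, 3.06400461e-05, 7.04919616e-05]), 'contact_force': array([0.90279848, 0.09832018, 0.06511606]), 'moment': array([-0.02749758,  0.03249288,  0.00278545]), 'opening': 1.0001372354153264}
```

View pics/scene1.png

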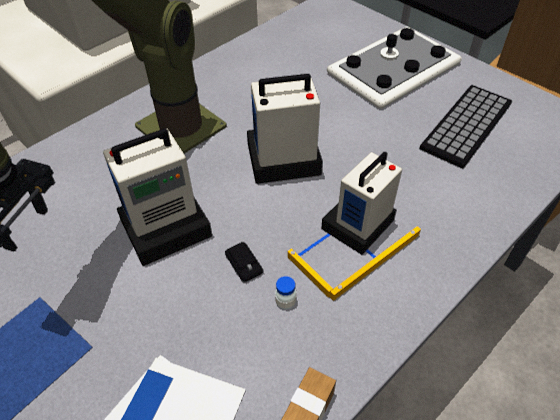

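View pics/top1.png

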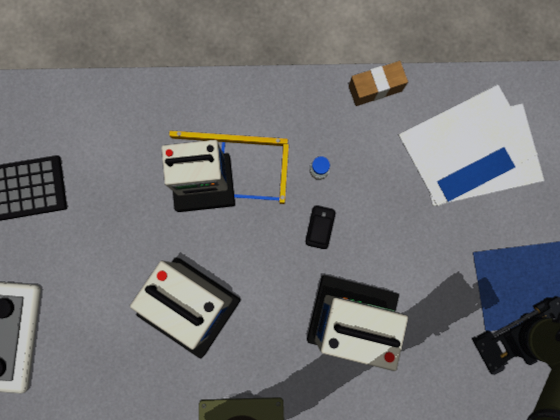

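Candidates for the unit are top-view px (col 200, row 185), (185, 305) and (360, 320). The first stands at the bay and looks smallest. I'll measure the bases and confirm with one enlarged crop.

```bash
sed -i 's/^def ray/from scipy.spatial.transform import Rotation as R\ndef fix(s):\n    q=np.array(s["rotation"]); s["rotation"]=R.from_quat(q).as_matrix() if q.size==4 else q; return s\ndef ray/; s/    s=r.snapshot(n);/    s=fix(r.snapshot(n));/' h.py
python3 - <<'E'
from h import *
a=snap('top','t2'); b=snap('scene','s2')
A=cv2.resize(a['img'][120:225,155:345],None,fx=4,fy=4,interpolation=cv2.INTER_CUBIC)
B=cv2.resize(b['img'][145:310,220:430],None,fx=3.6,fy=3.6,interpolation=cv2.INTER_CUBIC)
cv2.imwrite('pics/A.png',A[:,:,::-1]);cv2.imwrite('pics/B.png',B[:,:,::-1])
for n,rc in dict(sm_a=(210,174),sm_b=(206,234),sm_c=(154,230),railcorner=(138,288),jar=(166,320),mouse=(226,320)).items(): print(n,at(a,*rc,{'sm_a':.045,'sm_b':.045,'sm_c':.045}.get(n,.03)).round(3))
E
```

```text
sm_a [0.563 0.153 0.045]
sm_b [0.57  0.006 0.045]
sm_c [0.701 0.015 0.045]
railcorner [ 0.743 -0.131  0.03 ]
jar [ 0.669 -0.21   0.03 ]
mouse [ 0.518 -0.205  0.03 ]
```

View pics/A.png

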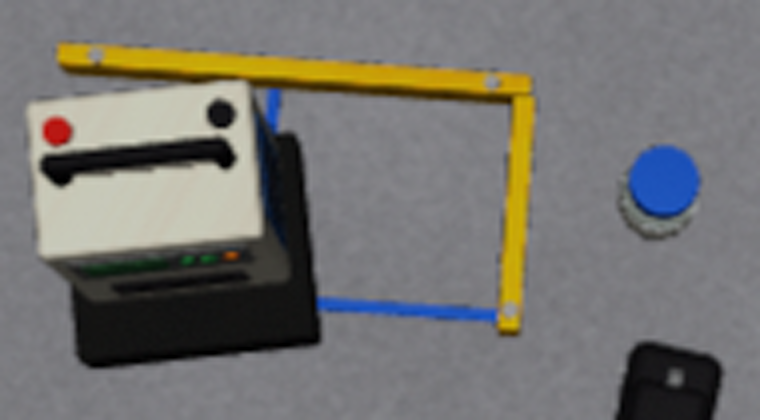

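View pics/B.png

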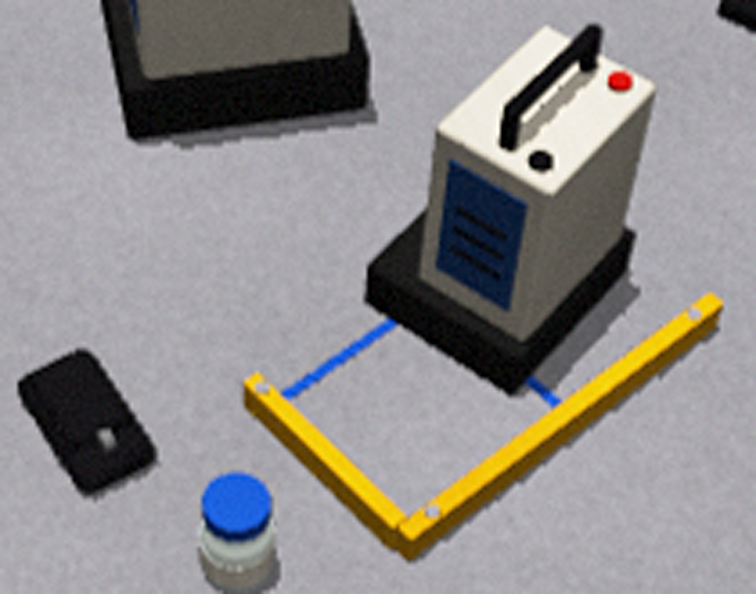

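Run:
```python
from h import *
a=fix(r.snapshot('top'));b=fix(r.snapshot('scene'))
P=lambda u,v,z:at(a,120+v/4-.4,155+u/4-.4,z)
Q=lambda u,v,z:at(b,145+v/3.6-.4,220+u/3.6-.4,z)
ang=lambda p,q:np.arctan2(*(q-p)[[1,0]])
L0,L1=P(60,44,.03),P(531,76,.03); print('long outer',L0,L1,ang(L1,L0)-np.pi/2)
S0,S1=P(534,97,.03),P(521,331,.03); print('short outer',S0,S1,ang(S1,S0))
S0,S1=P(514,97,.03),P(499,331,.03); print('short inner',S0,S1,ang(S1,S0))
print('base', P(84,364,.045),P(320,342,.045),P(298,136,.045))
print('base ang',ang(P(320,342,.045),P(84,364,.045))-np.pi/2, ang(P(320,342,.045),P(298,136,.045)))
print('scene base', 'nr',Q(367,268,.045),'fr',Q(520,353,.045),'fl',Q(633,234,.045))
# scene long: outer top edge right end, corner
print('scene long inner', Q(402,524,.03),Q(708,295,.03),'short inner far/near',Q(402,524,.03),Q(262,376,.03))
```

```text
long outer [0.76731604 0.16713257 0.03      ] [ 0.74122592 -0.12913546  0.03      ] -0.08783599253203578
short outer [ 0.72765504 -0.13072231  0.03      ] [ 0.57894225 -0.11924923  0.03      ] -0.07699669751326868
short inner [ 0.72788999 -0.11811327  0.03      ] [ 0.57922189 -0.10554726  0.03      ] -0.08432349652026473
base [0.56191103 0.14927232 0.045     ] [0.57255554 0.00466295 0.045     ] [0.70191048 0.01676774 0.045     ]
base ang 0.0734761908183923 0.09330639578000915
scene base nr [0.58068179 0.00667398 0.045     ] fr [0.70355173 0.02536672 0.045     ] fl [0.69264685 0.16321705 0.045     ]
scene long inner [ 0.73173987 -0.12338034  0.03      ] [0.75792188 0.16747501 0.03      ] short inner far/near [ 0.73173987 -0.12338034  0.03      ] [ 0.58674579 -0.10393077  0.03      ]
```

The pictures show three white units. The one at top px (200, 185) has a base of about 147 x 131 mm, so it is the 130 x 148 mm smallest one. The other two, at (185, 305) and (360, 320), are bigger look-alikes.

- **Bay:** origin about (0.670, -0.039), yaw -0.086.
- **Unit:** (0.633, 0.085), yaw +0.083. That is 47 mm short of the long rail and 120 mm left of its parked place.

Plan: push the near face with the fingers spread to square it on the long rail, then slide it right at its near-left base corner. The gripper body has to clear the tower throughout.

```bash
python3 -m jog '[{"translation":[0,0,0],"twist":0.86,"claw":100},{"translation":[0,0,0],"twist":0.86,"claw":100},{"translation":[0,0,0],"twist":0.86,"claw":100},{"translation":[0,0,0],"twist":0.86,"claw":100},{"translation":[0,0,0],"twist":0.86,"claw":100},{"translation":[0,0,0],"twist":0.87,"claw":100},{"translation":[0.9,0,0],"twist":0,"claw":100},{"translation":[0.9,0,0],"twist":0,"claw":100},{"translation":[0.9,0,0],"twist":0,"claw":100},{"translation":[0.9,0,0],"twist":0,"claw":100},{"translation":[0.9,0,0],"twist":0,"claw":100},{"translation":[0.4,-0.4,0],"twist":0,"claw":100},{"translation":[0,-0.8,0],"twist":0,"claw":100},{"translation":[0,-0.8,0],"twist":0,"claw":100},{"translation":[0,-0.8,0],"twist":0,"claw":100},{"translation":[0,-0.8,0],"twist":0,"claw":100},{"translation":[0,-0.8,0],"twist":0,"claw":100},{"translation":[0,-0.8,0],"twist":0,"claw":100},{"translation":[0,-0.5,0],"twist":0,"claw":100},{"translation":[0,0,0],"twist":0,"claw":100}]'
cat > st.py <<'E'
from h import *
B=np.array([.6696,-.0387]);y=-.086
s=r.get_state();d=s['tool_pos'][:2]-B;c,n=np.cos(y),np.sin(y)
x=R.from_quat(s['eef_rot']).as_matrix()[:,0]
print('t',round(s['clock'],2),'bay mm',np.round([1e3*(c*d[0]+n*d[1]),1e3*(-n*d[0]+c*d[1])],1),'z',round(1e3*s['tool_pos'][2],1),'yaw rel bay deg',round(np.degrees(np.arctan2(x[1],x[0])-y),2),'F',s['contact_force'].round(1),'q',s['q'].round(2))
E
python3 st.py
```

```text
clock: 2.97
tool_pos: [0.4917, -0.3443, 0.2389]
eef_rot: [0.999, -0.039, 0.0, -0.002]
contact_force: [0.6, 1.1, -0.2]
opening: 1.002
t 2.97 bay mm [-151.  -319.8] z 238.9 yaw rel bay deg 0.47 F [ 0.6  1.1 -0.2] q [ 0.54  0.65 -0.01  1.65  0.    0.84 -1.11]
```

Remaining: 440 mm in -tool y (11 units), then down 214 mm to z = 25 mm.

```bash
python3 -m jog '[{"translation":[0,-0.8,0],"twist":0,"claw":100},{"translation":[0,-0.8,0],"twist":0,"claw":100},{"translation":[0,-0.8,0],"twist":0,"claw":100},{"translation":[0,-0.8,0],"twist":0,"claw":100},{"translation":[0,-0.8,0],"twist":0,"claw":100},{"translation":[0,-0.8,0],"twist":0,"claw":100},{"translation":[0,-0.8,0],"twist":0,"claw":100},{"translation":[0,-0.8,0],"twist":0,"claw":100},{"translation":[0,-0.8,0],"twist":0,"claw":100},{"translation":[0,-0.8,0],"twist":0,"claw":100},{"translation":[0,-0.8,0],"twist":0,"claw":100},{"translation":[0,-0.8,0],"twist":0,"claw":100},{"translation":[0,-0.8,0],"twist":0,"claw":100},{"translation":[0,-0.6,0],"twist":0.08,"claw":100},{"translation":[0,0,0],"twist":0,"claw":100},{"translation":[0,0,0],"twist":0,"claw":100}]' >/dev/null; python3 st.py
python3 -m jog '[{"translation":[0,0,0.7],"twist":0,"claw":100},{"translation":[0,0,0.7],"twist":0,"claw":100},{"translation":[0,0,0.7],"twist":0,"claw":100},{"translation":[0,0,0.6],"twist":0,"claw":100},{"translation":[0,0,0],"twist":0,"claw":100}]' >/dev/null; python3 st.py
python3 - <<'E'
from h import *
s=snap('scene','s3'); cv2.imwrite('pics/B3.png',cv2.resize(s['img'][40:310,130:430],None,fx=2.2,fy=2.2)[:,:,::-1])
E
```

```text
t 4.3 bay mm [-152.   114.8] z 238.7 yaw rel bay deg -0.29 F [ 0.1 -0.7 -0.9] q [-0.29  0.57  0.05  1.84 -0.04  0.73 -1.87]
t 4.72 bay mm [-154.7  110.4] z 127.1 yaw rel bay deg -0.62 F [-0.2 -0.7  0.6] q [-0.27  0.74  0.04  1.95 -0.05  0.46 -1.86]
```

View pics/B3.png

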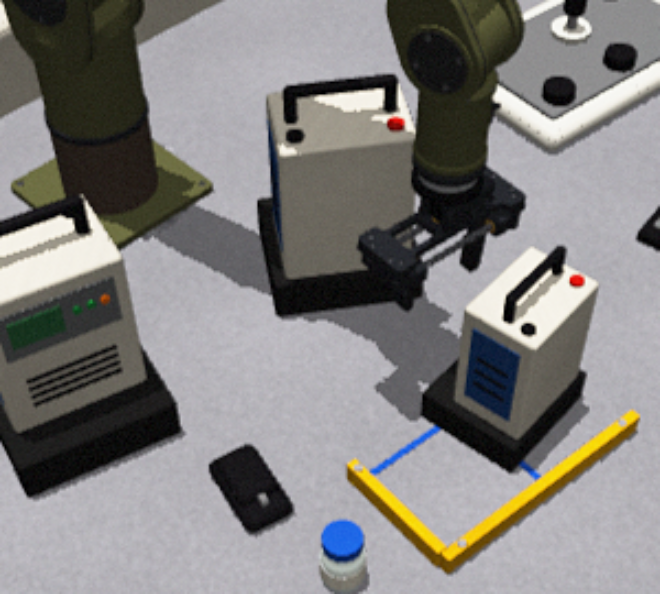

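The gripper hangs clear between the left big unit (px 340, 180) and the job's unit (px 510, 350). I'll go down the rest.

```bash
python3 -m jog '[{"translation":[0,-0.1,0.6],"twist":-0.05,"claw":100},{"translation":[0,-0.1,0.6],"twist":-0.05,"claw":100},{"translation":[0,-0.1,0.5],"twist":0,"claw":100},{"translation":[0,0,0.5],"twist":0,"claw":100},{"translation":[0,0,0.3],"twist":0,"claw":100},{"translation":[0,0,0],"twist":0,"claw":100},{"translation":[0,0,0],"twist":0,"claw":100}]' >/dev/null; python3 st.py
```

```text
t 5.35 bay mm [-151.6  124.9] z 31.6 yaw rel bay deg 0.08 F [-0.4 -0.2  0.8] q [-0.28  0.92  0.02  1.96 -0.06  0.26 -1.87]
```

```bash
python3 -m jog '[{"translation":[0,0,0.2],"twist":0,"claw":100},{"translation":[0.1,0,0],"twist":0,"claw":100},{"translation":[0.1,0,0],"twist":0,"claw":100},{"translation":[0.1,0,0],"twist":0,"claw":100},{"translation":[0.1,0,0],"twist":0,"claw":100},{"translation":[0.1,0,0],"twist":0,"claw":100},{"translation":[0.1,0,0],"twist":0,"claw":100},{"translation":[0.08,0,0],"twist":0,"claw":100},{"translation":[0.08,0,0],"twist":0,"claw":100},{"translation":[0.08,0,0],"twist":0,"claw":100},{"translation":[0.08,0,0],"twist":0,"claw":100},{"translation":[0.08,0,0],"twist":0,"claw":100},{"translation":[0.08,0,0],"twist":0,"claw":100},{"translation":[0.08,0,0],"twist":0,"claw":100},{"translation":[0.08,0,0],"twist":0,"claw":100}]' >/dev/null; python3 st.py
python3 -m jog '[{"translation":[0.08,0,0],"twist":0,"claw":100},{"translation":[0.08,0,0],"twist":0,"claw":100},{"translation":[0.08,0,0],"twist":0,"claw":100},{"translation":[0.08,0,0],"twist":0,"claw":100},{"translation":[0.06,0,0],"twist":0,"claw":100}]' >/dev/null; python3 st.py
```

```text
t 6.6 bay mm [-109.9  129.9] z 22.3 yaw rel bay deg 0.59 F [-12.7   8.    8.5] q [-0.26  0.96  0.01  1.82 -0.05  0.37 -1.85]
t 7.02 bay mm [-96.9 128.8] z 22.2 yaw rel bay deg 0.39 F [-17.9   5.8  13.8] q [-0.25  0.97  0.01  1.78 -0.05  0.41 -1.85]
```

```bash
python3 -m jog '[{"translation":[0.08,0,0],"twist":0,"claw":100},{"translation":[0.08,0,0],"twist":0,"claw":100},{"translation":[0.08,0,0],"twist":0,"claw":100},{"translation":[0.08,0,0],"twist":0,"claw":100}]' >/dev/null; python3 st.py
python3 -m jog '[{"translation":[0.06,0,0],"twist":0,"claw":100},{"translation":[0.06,0,0],"twist":0,"claw":100},{"translation":[0.06,0,0],"twist":0,"claw":100}]' >/dev/null; python3 st.py
python3 - <<'E'
from h import *
s=snap('scene','s4');t=snap('top','t4'); A=cv2.resize(s['img'][130:310,220:430],(630,540));C=cv2.resize(t['img'][120:225,155:345],None,fx=4,fy=4)
cv2.imwrite('pics/B4.png',A[:,:,::-1]);cv2.imwrite('pics/A4.png',C[:,:,::-1])
E
```

```text
t 7.35 bay mm [-85.3 127.2] z 22.1 yaw rel bay deg 0.28 F [-18.7   2.8  14.8] q [-0.24  0.98  0.02  1.74 -0.04  0.44 -1.84]
t 7.6 bay mm [-78.3 126.7] z 22.0 yaw rel bay deg 0.24 F [-18.6   3.3  15.5] q [-0.24  0.98  0.02  1.72 -0.04  0.46 -1.84]
```

View pics/B4.png

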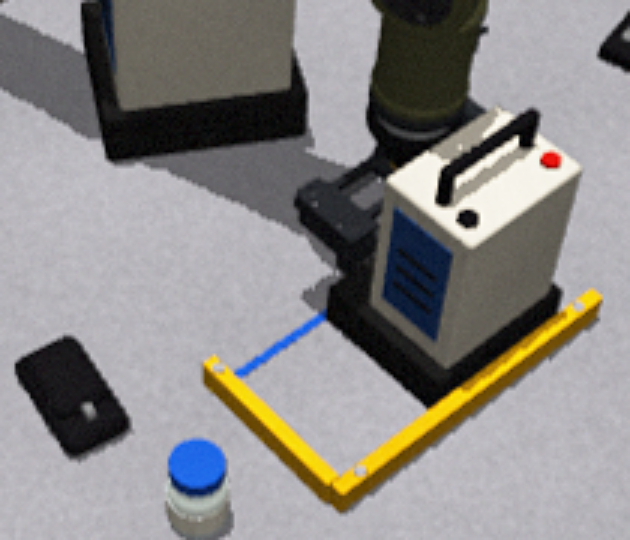

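The unit's base is now parallel to the long rail and almost on it (px 430, 400), standing upright. I'll press until the force rises.

```bash
python3 -m jog '[{"translation":[0.06,0,0],"twist":0,"claw":100},{"translation":[0.06,0,0],"twist":0,"claw":100}]' >/dev/null; python3 st.py
python3 -m jog '[{"translation":[0.05,0,0],"twist":0,"claw":100},{"translation":[0.05,0,0],"twist":0,"claw":100}]' >/dev/null; python3 st.py
python3 -m jog '[{"translation":[0.05,0,0],"twist":0,"claw":100},{"translation":[0,0,0],"twist":0,"claw":100}]' >/dev/null; python3 st.py
```

```text
t 7.87 bay mm [-75.3 126.5] z 22.0 yaw rel bay deg 0.23 F [-21.3   3.3  18.1] q [-0.24  0.99  0.02  1.71 -0.04  0.47 -1.84]
t 8.03 bay mm [-73.4 126.5] z 22.0 yaw rel bay deg 0.21 F [-29.4   3.9  25.9] q [-0.23  0.99  0.02  1.7  -0.04  0.49 -1.84]
t 8.2 bay mm [-73.5 126.4] z 22.0 yaw rel bay deg 0.22 F [-30.    4.5  26.8] q [-0.23  0.99  0.02  1.69 -0.04  0.49 -1.84]
```

```bash
cat > bay.py <<'E'
from h import *
B=np.array([.6696,-.0387]);y=-.086;c,n=np.cos(y),np.sin(y)
def bay(p): d=p[:2]-B; return np.round([1e3*(c*d[0]+n*d[1]),1e3*(-n*d[0]+c*d[1])],1)
E
python3 -m jog '[{"translation":[-0.4,0,0],"twist":0,"claw":100},{"translation":[-0.6,0,0],"twist":0,"claw":100},{"translation":[-0.4,0,0],"twist":0,"claw":40},{"translation":[0,-0.4,0],"twist":0,"claw":11}]' >/dev/null; python3 st.py
python3 - <<'E'
from bay import *
s=snap('scene','s5');t=snap('top','t5')
C=cv2.resize(t['img'][120:225,155:345],None,fx=4,fy=4,interpolation=cv2.INTER_CUBIC);cv2.imwrite('pics/A5.png',C[:,:,::-1])
print('nr corner',bay(at(s,225,329.3,.045)))
E
```

```text
t 8.53 bay mm [-117.   137.2] z 22.5 yaw rel bay deg -0.08 F [ 0.2 -0.3 -0.5] q [-0.29  0.95  0.03  1.84 -0.06  0.35 -1.88]
nr corner [-65.9  39.5]
```

View pics/A5.png

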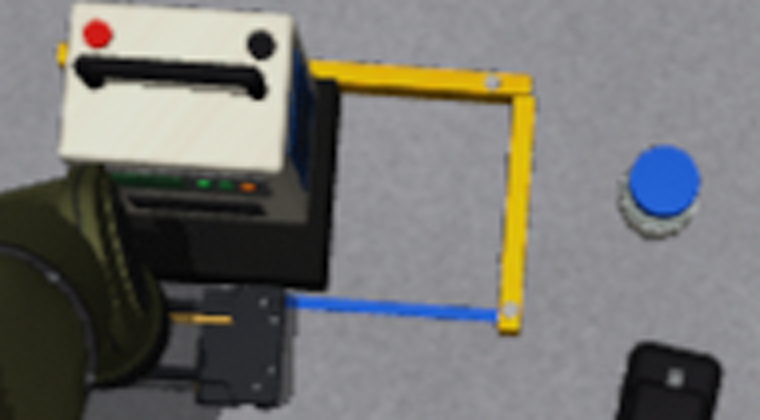

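Near-right base corner is at bay (-66, 36±4), so the unit's y is about +110 and its near-left corner about (-65, 184). Next I move left and turn the gripper 24° with the fingers 10 mm apart, so they straddle that corner.

```bash
python3 -m jog '[{"translation":[0,-0.5,0],"twist":0,"claw":11},{"translation":[0,-0.7,0],"twist":0,"claw":11},{"translation":[0,-0.6,0],"twist":0,"claw":11},{"translation":[0,0,0],"twist":0.7,"claw":11},{"translation":[0,0,0],"twist":0.7,"claw":11},{"translation":[0,0,0],"twist":0.8,"claw":11},{"translation":[0,0,0],"twist":0.9,"claw":11},{"translation":[0,0,0],"twist":0.9,"claw":11},{"translation":[0,0,0],"twist":0,"claw":11},{"translation":[0,0,0],"twist":0,"claw":11}]' |tail -1; python3 st.py
```

```text
opening: 0.11
t 9.47 bay mm [-112.1  213.4] z 22.7 yaw rel bay deg -23.72 F [ 0.6 -0.5 -0.4] q [-0.46  0.98  0.13  1.76 -0.27  0.42 -2.21]
```

```bash
python3 -m jog '[{"translation":[0.25,-0.04,0],"twist":0,"claw":11},{"translation":[0.25,-0.04,0],"twist":0,"claw":11},{"translation":[0.2,-0.04,0],"twist":0,"claw":11},{"translation":[0.15,-0.04,0],"twist":0,"claw":11},{"translation":[0.1,0,0],"twist":0,"claw":11},{"translation":[0,0,0],"twist":0,"claw":11}]' |tail -1; python3 st.py
python3 -m jog '[{"translation":[0.04,0.09,0],"twist":0,"claw":11},{"translation":[0.04,0.09,0],"twist":0,"claw":11},{"translation":[0.04,0.09,0],"twist":0,"claw":11}]' |tail -1; python3 st.py
python3 - <<'E'
from h import *
s=snap('scene','s6'); A=cv2.resize(s['img'][130:300,270:470],(760,646-60));cv2.imwrite('pics/B6.png',A[:,:,::-1])
E
```

```text
opening: 0.11
t 9.97 bay mm [-74.6 203.5] z 22.7 yaw rel bay deg -23.87 F [0.4 0.2 0.1] q [-0.42  1.    0.14  1.66 -0.25  0.49 -2.19]
opening: 0.113
t 10.22 bay mm [-76.3 192. ] z 22.6 yaw rel bay deg -23.83 F [ 0.3 -0.3  0.2] q [-0.4   1.    0.14  1.68 -0.25  0.48 -2.18]
```

View pics/B6.png

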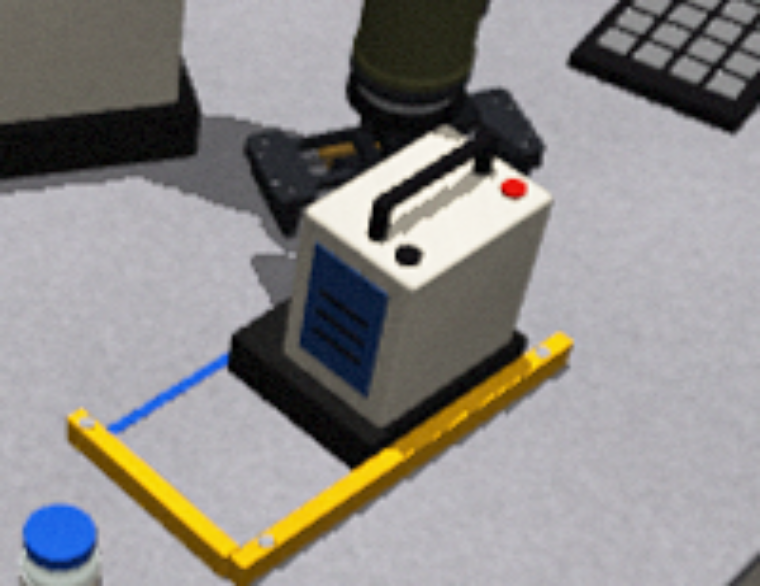

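The unit stands flush on the long rail, with the gripper behind it and no contact yet. I'll creep on.

```bash
python3 -m jog '[{"translation":[0.1,0.05,0],"twist":0,"claw":11},{"translation":[0.06,0.07,0],"twist":0,"claw":11},{"translation":[0,0,0],"twist":0,"claw":11}]' |tail -1; python3 st.py
python3 -m jog '[{"translation":[0.06,0.08,0],"twist":0,"claw":11},{"translation":[0.04,0.08,0],"twist":0,"claw":11},{"translation":[0,0,0],"twist":0,"claw":11}]' |tail -1; python3 st.py
python3 -m jog '[{"translation":[0.06,0.06,0],"twist":0,"claw":11},{"translation":[0.06,0.06,0],"twist":0,"claw":11},{"translation":[0,0,0],"twist":0,"claw":11}]' |tail -1; python3 st.py
```

```text
opening: 0.109
t 10.52 bay mm [-71.4 185.1] z 22.8 yaw rel bay deg -23.89 F [-0.6  0.2 -0.5] q [-0.39  1.    0.14  1.67 -0.25  0.48 -2.17]
opening: 0.112
t 10.77 bay mm [-72.4 183.4] z 22.7 yaw rel bay deg -23.64 F [-1.5  8.3  0.9] q [-0.38  1.    0.13  1.68 -0.25  0.48 -2.16]
opening: 0.111
t 11.02 bay mm [-72.6 182.6] z 22.7 yaw rel bay deg -23.41 F [-6.7 17.2  3.8] q [-0.37  1.    0.12  1.68 -0.25  0.48 -2.15]
```

Corner engaged at y ≈ 183, as predicted. Next I slide along the rail, biased into it.

```bash
python3 -m jog '[{"translation":[0.1,0.04,0],"twist":0,"claw":11},{"translation":[0.06,0.08,0],"twist":0,"claw":11},{"translation":[0.04,0.09,0],"twist":0,"claw":11}]' |tail -1; python3 st.py
python3 -m jog '[{"translation":[0.04,0.09,0],"twist":0,"claw":11},{"translation":[0.04,0.09,0],"twist":0,"claw":11},{"translation":[0.04,0.09,0],"twist":0,"claw":11}]' |tail -1; python3 st.py
```

```text
opening: 0.109
t 11.27 bay mm [-73.4 179.6] z 22.6 yaw rel bay deg -23.07 F [-15.1  30.   10.3] q [-0.35  1.    0.11  1.68 -0.25  0.49 -2.14]
opening: 0.111
t 11.52 bay mm [-75.7 170.4] z 22.6 yaw rel bay deg -22.93 F [-18.3  33.3  13. ] q [-0.33  0.99  0.1   1.69 -0.24  0.48 -2.12]
```

```bash
python3 -m jog '[{"translation":[0.13,0,0],"twist":0,"claw":11},{"translation":[0.13,0,0],"twist":0,"claw":11},{"translation":[0.08,0.06,0],"twist":0,"claw":11}]' |tail -1; python3 st.py
python3 -m jog '[{"translation":[0.06,0.09,0],"twist":0,"claw":11},{"translation":[0.06,0.09,0],"twist":0,"claw":11},{"translation":[0.06,0.09,0],"twist":0,"claw":11}]' |tail -1; python3 st.py
python3 - <<'E'
from h import *
s=snap('scene','s7'); A=cv2.resize(s['img'][130:300,270:470],(760,646-60));cv2.imwrite('pics/B7.png',A[:,:,::-1])
E
```

```text
opening: 0.11
t 11.77 bay mm [-68.1 164.4] z 22.2 yaw rel bay deg -22.91 F [-29.8  42.   22. ] q [-0.32  1.    0.1   1.66 -0.24  0.51 -2.11]
opening: 0.109
t 12.02 bay mm [-69.2 160.3] z 22.6 yaw rel bay deg -22.4 F [-37.1  53.2  26.7] q [-0.3   1.    0.08  1.67 -0.23  0.51 -2.1 ]
```

View pics/B7.png

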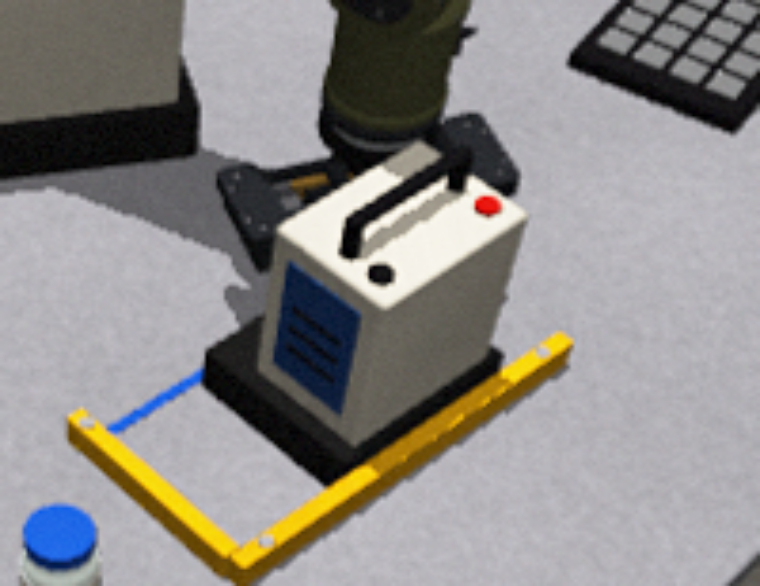

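The unit has slid about 22 mm and is still upright along the rail, but the force is on the high side. I'll ease the x bias and go on.

```bash
python3 -m jog '[{"translation":[-0.08,0.07,0],"twist":0,"claw":11},{"translation":[0.02,0.09,0],"twist":0,"claw":11},{"translation":[0.04,0.09,0],"twist":0,"claw":11}]' |tail -1; python3 st.py
python3 -m jog '[{"translation":[0.05,0.09,0],"twist":0,"claw":11},{"translation":[0.05,0.09,0],"twist":0,"claw":11},{"translation":[0.05,0.09,0],"twist":0,"claw":11}]' |tail -1; python3 st.py
python3 -m jog '[{"translation":[0.05,0.09,0],"twist":0,"claw":11},{"translation":[0.05,0.09,0],"twist":0,"claw":11},{"translation":[0.05,0.09,0],"twist":0,"claw":11}]' |tail -1; python3 st.py
```

```text
opening: 0.112
t 12.32 bay mm [-68.3 141.6] z 22.2 yaw rel bay deg -22.87 F [-18.3  30.5  13.5] q [-0.28  0.99  0.09  1.69 -0.23  0.49 -2.09]
opening: 0.114
t 12.57 bay mm [-68.3 131.3] z 22.2 yaw rel bay deg -22.86 F [-21.6  38.5  17.4] q [-0.26  0.99  0.08  1.69 -0.22  0.49 -2.07]
opening: 0.112
t 12.82 bay mm [-68.4 121.8] z 22.2 yaw rel bay deg -22.68 F [-27.6  43.2  20. ] q [-0.24  0.99  0.08  1.7  -0.22  0.48 -2.06]
```

```bash
python3 -m jog '[{"translation":[0.02,0.09,0],"twist":0,"claw":11},{"translation":[0.02,0.09,0],"twist":0,"claw":11},{"translation":[0.04,0.09,0],"twist":0,"claw":11},{"translation":[0.04,0.09,0],"twist":0,"claw":11}]' |tail -1; python3 st.py
python3 -m jog '[{"translation":[0.04,0.09,0],"twist":0,"claw":11},{"translation":[0.04,0.09,0],"twist":0,"claw":11},{"translation":[0.04,0.09,0],"twist":0,"claw":11}]' |tail -1; python3 st.py
python3 -m jog '[{"translation":[0.04,0.09,0],"twist":0,"claw":11},{"translation":[0.04,0.09,0],"twist":0,"claw":11},{"translation":[0.04,0.09,0],"twist":0,"claw":11}]' |tail -1; python3 st.py
```

```text
opening: 0.115
t 13.15 bay mm [-68.6 104.3] z 22.2 yaw rel bay deg -22.82 F [-22.3  38.2  18.4] q [-0.22  0.99  0.08  1.71 -0.21  0.47 -2.04]
opening: 0.111
t 13.4 bay mm [-68.7  93.6] z 22.2 yaw rel bay deg -22.75 F [-23.3  41.   18.5] q [-0.2   0.99  0.07  1.72 -0.21  0.47 -2.02]
opening: 0.114
t 13.65 bay mm [-68.7  82.4] z 22.2 yaw rel bay deg -22.71 F [-23.7  41.6  20.1] q [-0.17  0.98  0.07  1.72 -0.2   0.47 -2.01]
```

```bash
python3 -m jog '[{"translation":[0.03,0.07,0],"twist":0,"claw":11},{"translation":[0.03,0.07,0],"twist":0,"claw":11}]' |tail -1; python3 st.py
python3 -m jog '[{"translation":[0.02,0.05,0],"twist":0,"claw":11},{"translation":[0.02,0.05,0],"twist":0,"claw":11}]' |tail -1; python3 st.py
python3 -m jog '[{"translation":[0.02,0.05,0],"twist":0,"claw":11},{"translation":[0,0,0],"twist":0,"claw":11}]' |tail -1; python3 st.py
python3 - <<'E'
from h import *
s=snap('scene','s8'); A=cv2.resize(s['img'][150:310,250:450],(760,590),interpolation=cv2.INTER_CUBIC);cv2.imwrite('pics/B8.png',A[:,:,::-1])
E
```

```text
opening: 0.11
t 13.82 bay mm [-68.8  76.3] z 22.2 yaw rel bay deg -22.72 F [-22.8  41.4  21. ] q [-0.16  0.98  0.07  1.72 -0.2   0.46 -2.  ]
opening: 0.11
t 13.98 bay mm [-68.7  74.2] z 22.2 yaw rel bay deg -22.67 F [-22.2  47.9  19.7] q [-0.16  0.98  0.06  1.72 -0.2   0.46 -2.  ]
opening: 0.111
t 14.15 bay mm [-68.8  74.2] z 22.2 yaw rel bay deg -22.58 F [-22.9  47.2  19.5] q [-0.15  0.98  0.06  1.73 -0.2   0.46 -1.99]
```

View pics/B8.png

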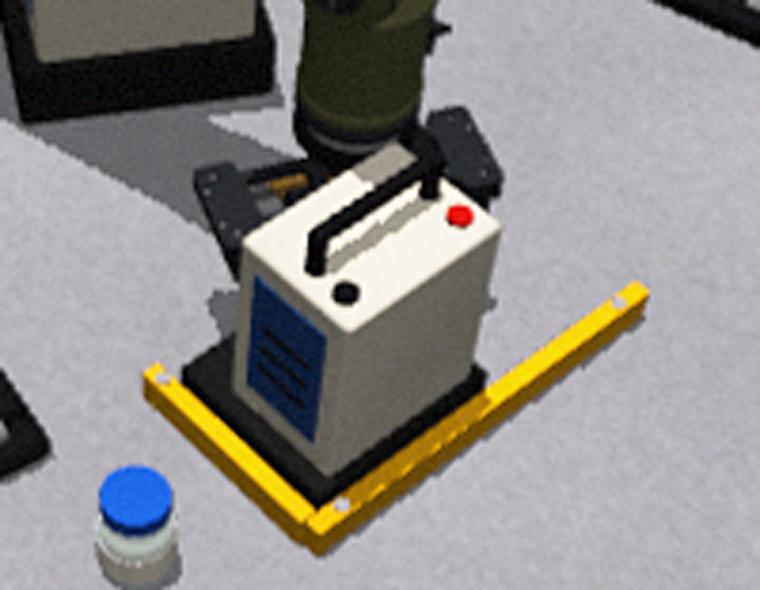

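It is in the corner, upright. One firmer press proves the short-rail contact; then I back out and square it against the long rail with spread fingers.

```bash
python3 -m jog '[{"translation":[0.02,0.06,0],"twist":0,"claw":11},{"translation":[0.02,0.06,0],"twist":0,"claw":11},{"translation":[0,0,0],"twist":0,"claw":11}]' |tail -1; python3 st.py
python3 -m jog '[{"translation":[-0.2,-0.1,0],"twist":0,"claw":11},{"translation":[-0.4,-0.1,0],"twist":0,"claw":11},{"translation":[-0.7,0,0],"twist":0,"claw":11},{"translation":[-0.5,0,0],"twist":0,"claw":11},{"translation":[0,0,0],"twist":-0.9,"claw":60},{"translation":[0,0,0],"twist":-0.9,"claw":100},{"translation":[0,0,0],"twist":-0.9,"claw":100},{"translation":[0,0,0],"twist":-0.9,"claw":100},{"translation":[0,0,0],"twist":-0.2,"claw":100},{"translation":[0,0,0],"twist":0,"claw":100}]' |tail -1; python3 st.py
```

```text
opening: 0.111
t 14.45 bay mm [-68.8  74. ] z 22.2 yaw rel bay deg -22.4 F [-20.3  54.   17.4] q [-0.15  0.98  0.05  1.73 -0.2   0.46 -1.99]
opening: 0.54
t 15.28 bay mm [-117.7   74.7] z 22.8 yaw rel bay deg -1.14 F [-0.8 -0.2  0.3] q [-0.17  0.94  0.01  1.9  -0.03  0.3  -1.81]
```

```bash
python3 -m jog '[{"translation":[0,0.4,0],"twist":-0.19,"claw":100},{"translation":[0,0.6,0],"twist":0,"claw":100},{"translation":[0,0.5,0],"twist":0,"claw":100},{"translation":[0,0.3,0],"twist":0,"claw":100},{"translation":[0.2,0,0],"twist":0,"claw":100},{"translation":[0.3,0,0],"twist":0,"claw":100},{"translation":[0.2,0,0],"twist":0,"claw":100},{"translation":[0.1,0,0],"twist":0,"claw":100},{"translation":[0.1,0,0],"twist":0,"claw":100},{"translation":[0,0,0],"twist":0,"claw":100}]' |tail -1; python3 st.py
```

```text
opening: 1.001
t 16.12 bay mm [-81.2   4.1] z 22.7 yaw rel bay deg 0.13 F [-0.7 -0.1 -0.3] q [-0.03  0.96 -0.01  1.81  0.02  0.37 -1.7 ]
```

```bash
python3 -m jog '[{"translation":[0.08,0,0],"twist":0,"claw":100},{"translation":[0.06,0,0],"twist":0,"claw":100},{"translation":[0.06,0,0],"twist":0,"claw":100},{"translation":[0,0,0],"twist":0,"claw":100}]' |tail -1; python3 st.py
python3 -m jog '[{"translation":[0.06,0,0],"twist":0,"claw":100},{"translation":[0.06,0,0],"twist":0,"claw":100},{"translation":[0.06,0,0],"twist":0,"claw":100},{"translation":[0.06,0,0],"twist":0,"claw":100},{"translation":[0,0,0],"twist":0,"claw":100}]' |tail -1; python3 st.py
```

```text
opening: 1.002
t 16.45 bay mm [-80.3   3.7] z 22.3 yaw rel bay deg 0.25 F [-10.1   0.6   8.8] q [-0.02  0.96 -0.01  1.79  0.02  0.4  -1.7 ]
opening: 1.002
t 16.87 bay mm [-75.8   5.5] z 22.1 yaw rel bay deg 0.45 F [-18.6   3.8  16.4] q [-0.02  0.97 -0.01  1.77  0.02  0.43 -1.7 ]
```

```bash
python3 -m jog '[{"translation":[0.06,0,0],"twist":0,"claw":100},{"translation":[0.06,0,0],"twist":0,"claw":100},{"translation":[0.06,0,0],"twist":0,"claw":100},{"translation":[0,0,0],"twist":0,"claw":100}]' |tail -1; python3 st.py
python3 -m jog '[{"translation":[0.06,0,0],"twist":0,"claw":100},{"translation":[0.06,0,0],"twist":0,"claw":100},{"translation":[0,0,0],"twist":0,"claw":100}]' |tail -1; python3 st.py
```

```text
opening: 1.002
t 17.2 bay mm [-74.6   6. ] z 21.9 yaw rel bay deg 0.51 F [-29.2   5.1  27.3] q [-0.02  0.97 -0.02  1.75  0.02  0.45 -1.7 ]
opening: 1.001
t 17.45 bay mm [-74.7   5.9] z 21.8 yaw rel bay deg 0.51 F [-37.    7.8  35.7] q [-0.02  0.98 -0.02  1.74  0.02  0.47 -1.7 ]
```

Hard stop on the long rail. I'll back off and check both fits without contact.

```bash
python3 -m jog '[{"translation":[-0.3,0,0],"twist":0,"claw":100},{"translation":[-0.6,0,0],"twist":0,"claw":100},{"translation":[-0.8,0,0],"twist":0,"claw":100},{"translation":[0,0,0],"twist":0,"claw":100},{"translation":[0,0,0],"twist":0,"claw":100}]' |tail -1; python3 st.py
python3 - <<'E'
from h import *
s=snap('scene','s9');t=snap('top','t9')
A=cv2.resize(s['img'][215:305,280:390],None,fx=5,fy=5,interpolation=cv2.INTER_CUBIC)
C=cv2.resize(t['img'][125:215,215:325],None,fx=5,fy=5,interpolation=cv2.INTER_CUBIC)
v=np.vstack([A,C]);v=np.hstack([A,C]);v=cv2.resize(v,(800,327),interpolation=cv2.INTER_AREA)
cv2.imwrite('pics/V9.png',v[:,:,::-1])
E
```

```text
opening: 1.001
t 17.87 bay mm [-122.7    3.1] z 22.7 yaw rel bay deg 0.1 F [0.7 0.1 0.1] q [-0.03  0.94 -0.01  1.93  0.02  0.28 -1.71]
```

View pics/V9.png

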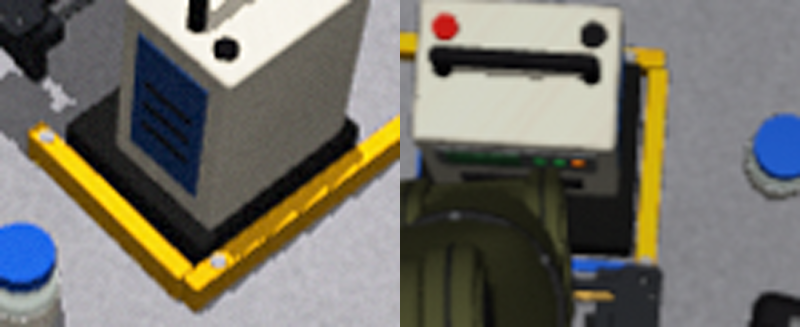

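Run:
```python
from bay import *
I=cv2.imread('pics/t9.png'); S=cv2.imread('pics/s9.png')
for row in (146,155,165,175,185,193):
    print(row,[tuple(int(v) for v in I[row,c][::-1]) for c in range(274,290)])
t=fix(r.snapshot('top'))
for row in (146,190): print(bay(at(t,row,281.5,.03)),bay(at(t,row,279,.045)),bay(at(t,row,280,0)))
```

```text
146 [(161, 157, 141), (79, 83, 90), (21, 32, 57), (21, 22, 21), (21, 21, 20), (20, 21, 20), (18, 18, 18), (82, 80, 80), (96, 92, 89), (158, 128, 31), (211, 175, 11), (211, 174, 9), (211, 174, 7), (211, 173, 10), (171, 142, 67), (120, 119, 121)]
155 [(131, 132, 130), (31, 44, 66), (19, 21, 24), (21, 20, 20), (20, 20, 20), (21, 20, 20), (27, 26, 27), (98, 97, 100), (176, 153, 100), (208, 170, 11), (211, 175, 9), (211, 177, 10), (211, 182, 11), (182, 155, 24), (138, 122, 99), (137, 136, 141)]
165 [(56, 57, 57), (19, 24, 33), (18, 20, 21), (20, 21, 20), (21, 22, 19), (19, 19, 18), (89, 89, 92), (128, 115, 95), (177, 148, 22), (211, 180, 10), (212, 177, 10), (211, 176, 9), (209, 173, 9), (179, 155, 96), (137, 136, 140), (136, 136, 141)]
175 [(56, 54, 49), (31, 31, 28), (21, 20, 20), (20, 21, 20), (20, 20, 20), (39, 38, 40), (59, 58, 56), (158, 134, 38), (211, 180, 10), (212, 179, 11), (211, 178, 9), (211, 178, 10), (171, 145, 64), (120, 119, 121), (135, 135, 140), (137, 137, 142)]
185 [(21, 22, 20), (20, 21, 20), (20, 20, 20), (20, 20, 20), (18, 17, 18), (50, 49, 51), (159, 133, 50), (211, 177, 9), (211, 180, 10), (211, 180, 10), (211, 182, 11), (181, 156, 39), (134, 122, 103), (133, 132, 137), (132, 132, 137), (132, 131, 136)]
193 [(9, 7, 8), (11, 11, 10), (11, 10, 11), (11, 11, 9), (37, 37, 37), (80, 69, 48), (168, 144, 29), (211, 182, 9), (211, 180, 9), (211, 179, 10), (211, 178, 10), (179, 158, 93), (130, 130, 134), (131, 130, 134), (129, 129, 134), (130, 130, 134)]
[ 59.1 -70.4] [ 55.  -64.4] [ 66.2 -66.2]
[-52.9 -77.7] [-55.7 -71.6] [-48.3 -73.7]
```

The top view shows a 2–4 mm strip of desk between base and short rail, wider at the far end (cols 281–282 at row 146). The x press dragged the unit slightly left, so I'll redo the corner push, then make the final press with a rightward component.

```bash
python3 -m jog '[{"translation":[0,-0.6,0],"twist":0,"claw":50},{"translation":[0,-0.8,0],"twist":0,"claw":11},{"translation":[0,-0.7,0],"twist":0,"claw":11},{"translation":[0,-0.4,0],"twist":0.4,"claw":11},{"translation":[0,0,0],"twist":0.9,"claw":11},{"translation":[0,0,0],"twist":0.9,"claw":11},{"translation":[0,0,0],"twist":0.9,"claw":11},{"translation":[0,0,0],"twist":0.9,"claw":11},{"translation":[0,0,0],"twist":0,"claw":11},{"translation":[0,0,0],"twist":0,"claw":11}]' |tail -1; python3 st.py
```

```text
opening: 0.266
t 18.85 bay mm [-119.6  103.3] z 22.7 yaw rel bay deg -23.76 F [-0.1 -0.1 -0.3] q [-0.27  0.95  0.09  1.89 -0.23  0.31 -2.06]
```

```bash
python3 -m jog '[{"translation":[0.3,-0.05,0],"twist":0,"claw":11},{"translation":[0.3,-0.06,0],"twist":0,"claw":11},{"translation":[0.25,-0.05,0],"twist":0,"claw":11},{"translation":[0.2,-0.05,0],"twist":0,"claw":11},{"translation":[0.1,0,0],"twist":0,"claw":11},{"translation":[0.04,0.09,0],"twist":0,"claw":11},{"translation":[0.04,0.09,0],"twist":0,"claw":11},{"translation":[0,0,0],"twist":0,"claw":11}]' |tail -1; python3 st.py
python3 -m jog '[{"translation":[0.06,0.06,0],"twist":0,"claw":11},{"translation":[0.06,0.07,0],"twist":0,"claw":11},{"translation":[0.06,0.07,0],"twist":0,"claw":11},{"translation":[0,0,0],"twist":0,"claw":11}]' |tail -1; python3 st.py
```

```text
opening: 0.111
t 19.52 bay mm [-75.9  82.7] z 22.6 yaw rel bay deg -23.97 F [-0.6  0.3 -0.2] q [-0.22  0.98  0.1   1.77 -0.21  0.41 -2.04]
opening: 0.113
t 19.85 bay mm [-73.3  77.4] z 22.6 yaw rel bay deg -23.77 F [-1.9  5.8  2.3] q [-0.2   0.98  0.1   1.76 -0.21  0.42 -2.03]
```

```bash
python3 -m jog '[{"translation":[0.08,0.06,0],"twist":0,"claw":11},{"translation":[0.08,0.06,0],"twist":0,"claw":11},{"translation":[0.06,0.08,0],"twist":0,"claw":11},{"translation":[0.04,0.08,0],"twist":0,"claw":11},{"translation":[0,0,0],"twist":0,"claw":11}]' |tail -1; python3 st.py
python3 -m jog '[{"translation":[0.04,0.08,0],"twist":0,"claw":11},{"translation":[0.04,0.08,0],"twist":0,"claw":11},{"translation":[0,0,0],"twist":0,"claw":11}]' |tail -1; python3 st.py
```

```text
opening: 0.108
t 20.27 bay mm [-73.9  75.5] z 22.5 yaw rel bay deg -23.22 F [-10.6  25.5  10.8] q [-0.18  0.98  0.08  1.75 -0.21  0.43 -2.01]
opening: 0.112
t 20.52 bay mm [-74.5  74.2] z 22.5 yaw rel bay deg -22.97 F [-11.   33.9  10.8] q [-0.17  0.98  0.07  1.75 -0.2   0.43 -2.  ]
```

```bash
python3 -m jog '[{"translation":[0.03,0.08,0],"twist":0,"claw":11},{"translation":[0.03,0.08,0],"twist":0,"claw":11},{"translation":[0,0,0],"twist":0,"claw":11}]' |tail -1; python3 st.py
python3 -m jog '[{"translation":[0.1,-0.03,0],"twist":0,"claw":11},{"translation":[0.1,-0.03,0],"twist":0,"claw":11},{"translation":[0,0,0],"twist":0,"claw":11}]' |tail -1; python3 st.py
```

```text
opening: 0.113
t 20.77 bay mm [-74.5  73.9] z 22.6 yaw rel bay deg -22.69 F [-9.4 43.4  9.9] q [-0.16  0.98  0.06  1.76 -0.2   0.43 -1.99]
opening: 0.112
t 21.02 bay mm [-73.  74.] z 22.2 yaw rel bay deg -22.64 F [-20.6  45.4  20.7] q [-0.16  0.98  0.06  1.74 -0.2   0.45 -1.99]
```

```bash
python3 -m jog '[{"translation":[0.08,-0.03,0],"twist":0,"claw":11},{"translation":[0.06,-0.02,0],"twist":0,"claw":11},{"translation":[0,0,0],"twist":0,"claw":11}]' |tail -1; python3 st.py
python3 -m jog '[{"translation":[-0.2,-0.2,0],"twist":0,"claw":11},{"translation":[-0.4,-0.2,0],"twist":0,"claw":11},{"translation":[-0.7,0,0],"twist":0,"claw":11},{"translation":[-0.6,0,0],"twist":0,"claw":11},{"translation":[0,0,0],"twist":-0.9,"claw":100},{"translation":[0,0,0],"twist":-0.9,"claw":100},{"translation":[0,0,0],"twist":-0.9,"claw":100},{"translation":[0,0,0],"twist":-0.9,"claw":100},{"translation":[0,0.5,0],"twist":-0.25,"claw":100},{"translation":[0,0.7,0],"twist":0,"claw":100},{"translation":[0,0.7,0],"twist":0,"claw":100},{"translation":[0,0,0],"twist":0,"claw":100}]' |tail -1; python3 st.py
python3 - <<'E'
import cv2
from h import *
snap('top','t10'); I=cv2.imread('pics/t10.png')
for row in (146,155,165,175,185,193): print(row,[int(I[row,c].mean()) for c in range(274,290)],[int(I[row,c][2])-int(I[row,c][0]) for c in range(278,286)])
E
```

```text
opening: 0.115
t 21.27 bay mm [-72.6  74. ] z 22.5 yaw rel bay deg -22.62 F [-38.9  47.6  31.3] q [-0.16  0.98  0.06  1.73 -0.2   0.47 -1.99]
opening: 0.694
t 22.27 bay mm [-117.7    4.8] z 22.9 yaw rel bay deg -1.32 F [ 0.9 -1.4  0.7] q [-0.05  0.94  0.01  1.92  0.01  0.29 -1.73]
146 [195, 141, 64, 30, 21, 21, 21, 26, 43, 105, 133, 131, 133, 132, 127, 121] [2, 0, 1, 2, 12, 128, 201, 204]
155 [185, 123, 42, 21, 21, 20, 20, 68, 123, 129, 132, 133, 135, 120, 120, 138] [0, -1, 1, -3, 92, 198, 204, 203]
165 [131, 55, 23, 20, 21, 20, 28, 65, 115, 134, 133, 134, 131, 143, 138, 139] [1, 1, -1, 60, 157, 203, 202, 202]
175 [65, 48, 25, 20, 21, 19, 31, 104, 133, 134, 134, 133, 129, 120, 138, 139] [1, 1, 5, 130, 203, 202, 203, 202]
185 [21, 21, 21, 20, 20, 22, 97, 134, 135, 134, 136, 126, 121, 135, 134, 133] [1, 0, 133, 201, 201, 201, 201, 143]
193 [9, 9, 9, 9, 11, 25, 99, 136, 135, 134, 134, 144, 132, 131, 131, 132] [0, 32, 150, 201, 202, 202, 202, 88]
```

The short-rail gap is closed at all rows. Now a gentle spread-finger touch on the near face, biased right, to confirm it is flat on the long rail.

```bash
python3 -m jog '[{"translation":[0.2,0,0],"twist":-0.2,"claw":100},{"translation":[0.3,0,0],"twist":0,"claw":100},{"translation":[0.3,0,0],"twist":0,"claw":100},{"translation":[0.1,0,0],"twist":0,"claw":100},{"translation":[0.05,0,0],"twist":0,"claw":100},{"translation":[0.03,0,0],"twist":0,"claw":100},{"translation":[0,0,0],"twist":0,"claw":100}]' |tail -1; python3 st.py
python3 -m jog '[{"translation":[0.06,0.03,0],"twist":0,"claw":100},{"translation":[0.06,0.03,0],"twist":0,"claw":100},{"translation":[0,0,0],"twist":0,"claw":100}]' |tail -1; python3 st.py
python3 -m jog '[{"translation":[0.06,0.03,0],"twist":0,"claw":100},{"translation":[0.06,0.03,0],"twist":0,"claw":100},{"translation":[0,0,0],"twist":0,"claw":100}]' |tail -1; python3 st.py
```

```text
opening: 1.0
t 22.9 bay mm [-78.5  14.2] z 22.6 yaw rel bay deg 0.45 F [ 0.1 -0.5  0.6] q [-0.04  0.96 -0.01  1.8   0.02  0.38 -1.71]
opening: 1.004
t 23.15 bay mm [-75.4  12. ] z 22.4 yaw rel bay deg 0.47 F [-4.1  3.   3.1] q [-0.04  0.97 -0.01  1.78  0.02  0.4  -1.71]
opening: 1.002
t 23.4 bay mm [-75.2  11.7] z 22.1 yaw rel bay deg 0.67 F [-11.   6.  10.] q [-0.03  0.97 -0.01  1.77  0.02  0.41 -1.7 ]
```

```bash
python3 -m jog '[{"translation":[0.06,0.05,0],"twist":0.1,"claw":100},{"translation":[0.06,0.05,0],"twist":0,"claw":100},{"translation":[0.06,0.05,0],"twist":0,"claw":100},{"translation":[0,0,0],"twist":0,"claw":100}]' |tail -1; python3 st.py
python3 -m jog '[{"translation":[0.05,0.03,0],"twist":0,"claw":100},{"translation":[0.05,0.03,0],"twist":0,"claw":100},{"translation":[0,0,0],"twist":0,"claw":100}]' |tail -1; python3 st.py
python3 -m jog '[{"translation":[-0.3,0,0],"twist":0,"claw":100},{"translation":[-0.8,0,0],"twist":0,"claw":100},{"translation":[-0.8,0,0],"twist":0,"claw":100},{"translation":[0,0,-0.6],"twist":0,"claw":100},{"translation":[0,0,-0.8],"twist":0,"claw":100},{"translation":[0,0,-0.8],"twist":0,"claw":100},{"translation":[0,0.4,-0.8],"twist":0,"claw":100},{"translation":[0,0.8,-0.8],"twist":0,"claw":100},{"translation":[0,0.9,-0.8],"twist":0,"claw":100},{"translation":[0,0.9,-0.6],"twist":0,"claw":100},{"translation":[0,0.9,0],"twist":0,"claw":100},{"translation":[0,0.9,0],"twist":0,"claw":100},{"translation":[0,0.9,0],"twist":0,"claw":100},{"translation":[0,0.9,0],"twist":0,"claw":100},{"translation":[0,0.9,0],"twist":0,"claw":100},{"translation":[0,0,0],"twist":0,"claw":100},{"translation":[0,0,0],"twist":0,"claw":100}]' |tail -1; python3 st.py
python3 - <<'E'
from bay import *
s=snap('scene','s11');t=snap('top','t11'); I=t['img']
for row in (146,155,165,175,185,193): print(row,[int(I[row,c].mean()) for c in range(276,288)],[int(I[row,c][0])-int(I[row,c][2]) for c in range(278,286)])
A=cv2.resize(s['img'][215:305,280:390],None,fx=5,fy=5,interpolation=cv2.INTER_CUBIC)
C=cv2.resize(t['img'][125:215,205:335],None,fx=5,fy=5,interpolation=cv2.INTER_CUBIC)
v=cv2.resize(np.hstack([A,C]),(800,300),interpolation=cv2.INTER_AREA)
cv2.imwrite('pics/V11.png',v[:,:,::-1])
for c in('scene','top'):
  for l in('jar_center','mouse_center'): print(c,l,[np.round(x['location']).tolist() for x in r.spot_point(l,c)][:1])
E
```

```text
opening: 1.0
t 23.73 bay mm [-74.4  10.9] z 21.4 yaw rel bay deg 0.4 F [-20.8  13.1  15.6] q [-0.02  0.97 -0.02  1.76  0.01  0.44 -1.7 ]
opening: 0.999
t 23.98 bay mm [-74.5  10.4] z 21.0 yaw rel bay deg 0.44 F [-27.7  18.   20.8] q [-0.02  0.98 -0.02  1.75  0.01  0.45 -1.7 ]
opening: 0.997
t 25.4 bay mm [-135.3 -294.4] z 222.9 yaw rel bay deg -0.58 F [0.5 0.1 0. ] q [ 0.52  0.67 -0.06  1.66  0.05  0.81 -1.23]
146 [95, 42, 23, 22, 22, 20, 41, 112, 139, 139, 139, 139] [2, 0, -1, 0, 12, 135, 212, 212]
155 [50, 22, 23, 22, 21, 49, 115, 136, 140, 141, 142, 128] [0, 1, -1, -1, 113, 209, 212, 212]
165 [27, 22, 23, 22, 18, 63, 123, 140, 140, 141, 138, 152] [1, 1, -1, 71, 163, 212, 212, 211]
175 [28, 22, 22, 20, 23, 104, 141, 141, 140, 139, 137, 129] [0, 1, 4, 147, 212, 213, 214, 213]
185 [23, 22, 21, 23, 103, 140, 141, 142, 142, 135, 128, 143] [0, 1, 142, 210, 213, 211, 212, 149]
193 [13, 12, 12, 27, 106, 143, 141, 141, 142, 152, 141, 140] [1, 34, 159, 211, 213, 212, 210, 90]
scene jar_center [[293.0, 282.0]]
scene mouse_center [[263.0, 244.0]]
top jar_center [[167.0, 320.0]]
top mouse_center [[226.0, 320.0]]
```

View pics/V11.png

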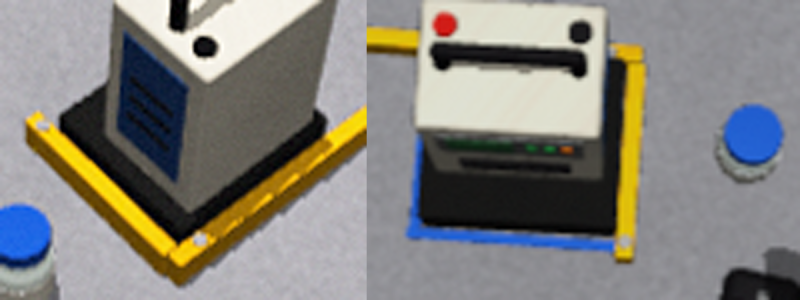

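Both sides show no desk strip, the unit is upright, and jar and mouse haven't moved. One numeric squareness check: the base's near edge against the fixed rail and tape directions.

Run:
```python
from bay import *
t=fix(r.snapshot('top'));I=t['img'].astype(float)
def edge(vals,thr):  # first upward crossing
    i=np.argmax(vals>thr); return i-1+(thr-vals[i-1])/(vals[i]-vals[i-1])
def line(ps): 
    ps=np.array(ps); m=np.median(ps[:,0]-np.polyval(np.polyfit(ps[:,1],ps[:,0],1),ps[:,1])); 
    for _ in range(3):
        k=np.polyfit(ps[:,1],ps[:,0],1);e=abs(ps[:,0]-np.polyval(k,ps[:,1]));ps=ps[e<max(.5,2*e.std())]
    return k,len(ps)
g=I.mean(2); bl=I[:,:,2]-I[:,:,0]; ye=I[:,:,0]-I[:,:,2]
cols=range(226,270)
k,n=line([(180+edge(g[180:205,c],60),c) for c in cols]);
for nm,kk,z in(('base near',k,.045),):
    print(nm,n,[bay(at(t,np.polyval(kk,c),c,z)) for c in(224,272)])
k,n=line([(215-edge(bl[215:180:-1,c],60),c) for c in cols])
print('tape outer',n,[bay(at(t,np.polyval(k,c),c,0)) for c in(224,272)])
rows=range(150,192)
ps=[(270+edge(g[r_,270:292] if r_>175 else np.r_[g[r_,277:292]],70)+(7 if r_<=175 else 0),r_) for r_ in rows]
k,n=line(ps); print('base/short right',n,[bay(at(t,r_,np.polyval(k,r_),.03)) for r_ in(150,190)])
k,n=line([(295-edge(ye[r_,295:270:-1],100),r_) for r_ in rows]); print('short rail outer',n,[bay(at(t,r_,np.polyval(k,r_),.03)) for r_ in(150,190)])
k,n=line([(125+edge(ye[125:150,c],100),c) for c in range(174,218)]); print('long outer',n,[bay(at(t,np.polyval(k,c),c,.03)) for c in(174,218)])
```

```text
base near 44 [array([-70.7,  63.2]), array([-69.1, -55.2])]
tape outer 44 [array([-74.6,  67.5]), array([-75.1, -55. ])]
base/short right 42 [array([ 48.9, -72.2]), array([-53.2, -72.7])]
short rail outer 42 [array([ 49.9, -87. ]), array([-52.3, -86.7])]
long outer 42 [array([ 80.5, 202.4]), array([80.3, 91.4])]
```

```bash
python3 -c "
from plant import r
print(r.finish_job())"; python3 st.py
```

```text
the job is handed in; nothing more can be done
None
the job is handed in; nothing more can be done
```

The smallest battery unit is parked upright in the corner of its yellow bay. I handed the job in at about 26 s, with the arm clear and touching nothing.

**How it went:** I pushed low on the black base, about 22 mm up. The spread fingers squared it onto the long rail, then it slid right along that rail, pushed at its near-left corner. That first pass left a 2–4 mm gap at the short rail, so I repeated the corner push and made a last press against the long rail, biased right. The highest push was about 70 N at the wrist.

**Last checks:**
- **Fit:** both pushes met firm stops, and the last pictures show no desk between the base and either rail.
- **Squareness:** this check was not perfect. The right edge came out about 0.005 rad off and the near edge about 0.013 rad, both anticlockwise. That is close to what the pictures can resolve; if real, it leaves a gap of at most about 2 mm at the far-left end.
- **Bystanders:** the jar and mouse were found within about 2 pixels of where they started, and nothing touched the handle.

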